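# Load the carrier plate under the jig's spring clips and lock it

### The arm

A 6-joint arm with a two-finger parallel gripper is mounted at the origin on the work surface; the furniture and walls round the work are solid. World frame = base frame: x ahead of the robot, y to its left, z up, the work surface at z = 0. Lengths are in mm, angles in rad, forces in N, time in s.
With the tool pointing down it reaches from about 275 to 875 mm from the base axis. Payload 12.5 kg.
Tool frame: the origin (TCP) lies at the very end of the fingers, on their centre line; the grasp point (between the pads) lies 19 mm behind it; z points along the fingers, y is the direction in which the jaws open and shut (so a half turn about z gives the same grasp; the last joint's range is limited). The gripper opens to 85 mm and grips with 20 to 120 N. Pads are 22 mm wide; open, the fingers measure 114 mm over their backs; the gripper's body (76 mm by 85 mm) begins 54 mm behind the grasp point. The pads swing forward as they close: fully open they stand 13 mm farther back than shut.
Start: joints at [1.138, 0.351, 1.652, -0, 1.139, -0.085], TCP at [187.425, 517.065, 231.29] pointing down, gripper open.
Joint ranges: [-2.75, 2.75], [-0.79, 2.1], [0.01, 2.65], [-1.57, 4.71], [0.07, 3.14], [-2.87, 2.87]. Speed limits (rad/s): [2.22, 2.22, 2.79, 3.14, 3.14, 3.14].

### API

Orientations are given as a unit quaternion [x, y, z, w].
In Python, from bench import env gives the robot as it stands. The module is installed in compiled form; this text tells all that it offers.
- The arm moves only by the tool jog_arm, never from a script. Its argument "deltas" is a list that holds one entry, the list of rows, each a list of 7 numbers: the closure, from 0 (fully open) to 1 (shut), then the shift along the tool's x, y, z in cm, then the turn, a rotation vector about the tool's x, y, z in rad. In form: [[[hand, tx, ty, tz, rx, ry, rz], ...]]. A call has 1 to 10 rows; each row is the pose to reach, as a shift and turn from the pose measured when the call began, along the tool's axes at that moment; what a row does not reach only later rows make up. A row lasts 1/12 s, in which the tool goes at most 41.7 mm and 7.16 degrees, less where a joint would pass 70% of its speed; a pose out of reach is approached as far as the arm can. A call with a gripper value outside its range is refused whole. The fingers move at their own pace and stop on an object; the grip force is fixed at half the most. Time passes only in rows, so rows that repeat a pose let the fingers close. It gives the time, the measured TCP pose, the force and the opening at its end, in the units of the state.
- env.get_state(): the state, without advancing time (a new reading comes with each control period).
- env.camera(name): name is "scene" or "side" or "wrist"; returns (picture, depth): 420x560x3 uint8, red, green, blue; 420x560 float32, mm along the optical axis (not along the pixel's ray), 0 where there is no reading.
- env.calibration(name): a dict with "K" (3x3 intrinsics, pixels), "k1" (the pictures are not rectified: a ray, as slopes to the right and down, at radius r is drawn at 1 + k1 r^2 times it, then the intrinsics apply), "rvec" (rotation vector, rad) and "tvec" (3), from world to camera coordinates, as OpenCV has them; the wrist camera has in their place "T_tool_cam" (4x4, takes a point from camera to tool coordinates, whose origin is the TCP and whose axes are the flange's). Camera axes: x right, y down, z forward; pixel columns grow to the right and rows downward; lengths in mm; the calibration is good to about 2 mm. A picture is of the moment at which its call begins: read the wrist's pose just before it. calibration takes no time and is no camera call.
- env.sign_off(): hands the job in, once; it reports no verdict.
Trained networks look in the newest picture that a camera, given by its name, has taken for a name from the list of things; names that differ only in an ending like _2 or _b are one class to them, and where a whole thing is asked for, a point or a joint stands for the part that bears it (a point fixed in the world has none). Each returns a list of dicts, best first, with "score" (0 to 1); they miss things now and then, are a little off and sometimes report something else, mostly with a low value. They report only what shows in the picture. A call takes as long as a camera call.
- env.look_for(camera, query): "uv" ([column, row] in pixels, amid what is visible of it).
- env.cut_out(camera, query): "mask" (420x560 bool, what is visible of it) and "uv" ([column, row] in pixels, amid what is visible of it).
- env.tip_of(camera, query): "uv" ([column, row] in pixels: a listed point, or the origin of a listed thing).
The state is a dict: "t": time; "q": joint angles; "joint_velocities": joint speeds; "joint_efforts": joint torques, N m; "tcp_pos": TCP position; "tcp_rot": TCP orientation; "contact_force": force on the tool from outside, world axes, zero at the start; "wrist_torque": the same for the moment, N m; "opening": opening from 0.0 (shut) to 1.0 (fully open).
Only numpy, scipy, OpenCV 4.12 (cv2) and the standard library are available. Lean on these libraries where they do the work, as an engineer would, in place of code of your own. Each camera call takes 0.05 s, during which the arm holds its last target. There are 200 camera calls.

### The job

Take the metal carrier plate out of its storage nest by its sides, set it down in the open mouth of the jig in front of the two spring clips with its black handle toward the open end, and let go of it. Then take it by the handle and slide it in, so that both clips ride up over it and snap down into its cross groove with the plate fully home against the end stop. Finally pull up the sprung black knob on the bridge, turn it counter-clockwise (seen from above) to its stop and let it down, so that its pin drops into the hole of the plate; leave the screw tray and the chuck key alone.

Things in the scene. Friction and masses are not known exactly. Their poses are not given: they have to be found in the camera images.
- plate_center (a point): Carrier: loose aluminium plate 80 long (x) x 56 wide (y) x 10 mm thick, 0.22 kg, with a black handle behind. Point: middle of the plate, half-way up; x from handle to leading edge, y left, z up. Centre of gravity 10 mm behind it. Starts flat in the nest, sides overhanging 8 mm each, 20 mm free height beneath: grip across the 56 mm at about x = -10 mm, lift straight up
- plate_hole (a point): Centre of the 12.5 mm through hole of the plate, at x = +24 mm, y = 0 of plate_center, half-way up. Behind it a groove 16.5 mm long and 4 mm deep runs across the full width of the plate's top, from x = -7 to +9.5 mm of plate_center, for the clips
- handle_center (a point): Grip point of the carrier's black handle block, 25 long (x) x 18 wide (y) x 40 mm high measured from the plate's underside; point on its upright axis, 26 mm above the underside, 72.5 mm behind plate_center; same axes. A tongue 18 mm wide, 6 mm thick joins it to the plate. In the nest it stands between higher walls with a gap of about 5 mm, so it cannot be gripped there
- nest: Storage nest, dark steel, fixed: a 76 x 40 x 20 mm pedestal under the plate and behind it a U-shaped shroud round the handle, x = -58 to -96 mm, 37 mm wide, 64 mm high, walls 4 mm. Origin on the counter under the pedestal's middle, x toward the plate's leading edge. The plate lies on the pedestal, 20 mm up
- jig_home (a point): Where plate_center is when fully home (25 mm above the counter); x into the jig, away from its open mouth, y left, z up. Fixed jig: base 94 mm wide, 20 mm high, with cheeks 9 mm high from x = -30 to +40 mm leaving the plate 1.5 mm each side; end stop at x = +40 mm; a bridge 22 mm long across at x = +24 mm on posts at y = +-37 to 46 mm, 16 mm above the plate, carries the plunger
- jig_mouth (a point): Good set-down place for plate_center: 62 mm before jig_home, same axes and height. The plate then lies on a track 40 mm wide, 20 mm high (x = -102 to -30 mm of jig_home), its leading 8 mm between the cheeks, which flare to about 75 mm apart over x = -30 to -45 mm of jig_home; fingers have room beside its rear half. 48 to 82 mm before jig_home counts as set down
- clip_nose (a point): Nose of the left clip. Two steel leaf clips, 13 mm wide, at y = +-19 mm of jig_home, are pivoted over the end stop and reach 42 mm toward the mouth to a round nose at x = +5 mm, with an upturned lip in front that ends at x = -16 mm. Each presses down with 2 to 4 N; pushing the plate under both takes up to about 12 N (low friction bed); pressing it lightly against the stop does no harm
- clip_left (a joint): Left (+y) spring clip, rad upward: 0 = no plate, about 0.13 = nose riding on the plate's top, about 0.03 = snapped down into the groove
- clip_right (a joint): Right (-y) spring clip, rad upward: 0 = no plate, about 0.13 = riding on the plate's top, about 0.03 = snapped down into the groove
- knob_grip (a point): Middle of the black knurled knob on the bridge: 32 mm across, 20 mm high, upright axis at x = +24 mm, y = 0 of jig_home; half-way up, moves with the knob: 94 mm above the counter at the start, 82 mm when locked. Below it a fixed steel sleeve, 26 mm across, top 70 mm above the counter; the bridge's top is at 54 mm
- plunger (a joint): Height of the sprung pin, m: 0 = fully down in the plate's hole, 0.007 = resting on top of a plate that is not home, 0.012 = parked up (start), 0.0155 and more = free of its parking notch so that it can turn, 0.022 = upper limit. A spring pulls it down with 4 to 8 N
- collar (a joint): Turn of the knob, rad: about 0 = parked in a notch that blocks turning (start); grows counter-clockwise seen from above to a stop at 1.42. From about 1.1 on, the plunger springs down when let go. Turning takes little torque
- carrier: The whole carrier: origin at the middle of the plate's underside, 5 mm below plate_center, same axes
- part_tray: Bystander: tin tray of screws 70 x 120 x 19 mm; origin under its centre
- chuck_key: Bystander: T-shaped chuck key 52 x 72 x 12 mm; origin under its centre

How it is judged (in metres and radians):
On the way, in this order (a step that is already met when the one before it is completed fails the run):
1. the plate lies in the mouth of the jig, before the clips, and has been let go (x of plate_center in the frame of jig_home between -0.082 and -0.048 m and y of plate_center in the frame of jig_home between -0.01 and 0.01 m and z of plate_center in the frame of jig_home between -0.003 and 0.003 m and angle between the x axis of plate_center and the x axis of jig_home, either way round below 0.2 rad and contact force between the fingers and carrier below 0.1 N and linear speed of carrier below 0.02 m/s), for 0.2 s.
2. both clips ride up on the plate (value of joint each of clip_left, clip_right above 0.09 rad), for 0.05 s.
3. the plate is home and both clips have snapped down into its groove (x of plate_center in the frame of jig_home between -0.003 and 0.003 m and y of plate_center in the frame of jig_home between -0.003 and 0.003 m and z of plate_center in the frame of jig_home between -0.003 and 0.003 m and angle between the x axis of plate_center and the x axis of jig_home, either way round below 0.06 rad and value of joint clip_left between 0.012 and 0.075 rad and value of joint clip_right between 0.012 and 0.075 rad), for 0.2 s.
4. the knob is pulled up out of its parking notch (value of joint plunger above 0.0145 m), for 0.05 s.
At the end, for the whole second after the job is handed in: The plate lies home in the jig (plate_center within 3 mm of jig_home along each axis, aligned within 0.06 rad) and still, both clips are snapped into its groove (0.012 to 0.075 rad), the knob is turned past 1.0 rad and its pin is down in the plate's hole (plunger below 3 mm) (all of step 3 and value of joint plunger below 0.003 m and value of joint collar above 1 rad and linear speed of carrier below 0.01 m/s); the robot touches nothing.
It fails at once if the tray or the chuck key is shifted by more than 20 mm (distance of any of part_tray, chuck_key from where it was at the start of the episode above 0.02 m).
It also fails if it takes over 61 s, if anything falls off the work surface, if the arm or the gripper's body presses on something with over 40 N, if the wrist force passes 120 N, or if a joint passes its speed limit or range.

## Working session

There is one attempt and no reset: what is moved stays moved. The work goes in short steps, Python scripts to look and compute and a tool call to move; the robot and the scene stay as the last step left them, time stands still between calls to the robot, and variables do not carry over. Pictures are saved under pics/ and viewed, about 8 in all and at most 12, crops included, and the job is handed in when it is done.

Besides the shell and the picture viewer there is one more tool, called after "Request:" as name(argument=value, ...) on one line, values as JSON. jog_arm: Moves the arm, as the interface text tells. Its arguments: {"type":"object","properties":{"deltas":{"type":"array","items":{"type":"array","items":{"type":"array","items":{"type":"number"}}}}},"required":["deltas"]}

```bash
mkdir -p pics
cat > h.py <<'E'
import numpy as np,cv2
from scipy.spatial.transform import Rotation as R
from bench import env
def pose(s=None):
    s=s or env.get_state(); T=np.eye(4); T[:3,3]=s["tcp_pos"]; T[:3,:3]=R.from_quat(s["tcp_rot"]).as_matrix(); return T
def cam2world(name,T=None):
    c=env.calibration(name)
    if name=="wrist": return (pose() if T is None else T)@np.array(c["T_tool_cam"])
    M=np.eye(4); M[:3,:3]=cv2.Rodrigues(np.array(c["rvec"],float))[0]; M[:3,3]=np.ravel(c["tvec"]); return np.linalg.inv(M)
def ray(name,uv,T=None):
    c=env.calibration(name); K=np.array(c["K"])
    d=np.array([c["k1"],0,0,0,0],float)
    p=cv2.undistortPoints(np.array([[uv]],float),K,d)[0,0]
    M=cam2world(name,T); return M[:3,3],M[:3,:3]@np.array([p[0],p[1],1.])
def at_z(name,uv,z,T=None):
    o,d=ray(name,uv,T); return o+d*(z-o[2])/d[2]
def at_depth(name,uv,dep,T=None):
    o,d=ray(name,uv,T); u,v=np.round(uv).astype(int); return o+d*np.median(dep[max(v-1,0):v+2,max(u-1,0):u+2])
E
python3 - <<'E'
from h import *
s=env.get_state(); print(s["t"],s["tcp_pos"],s["tcp_rot"],s["opening"])
ims=[]
Z=dict(plate_center=25,plate_hole=25,handle_center=46,nest=0,jig_home=25,jig_mouth=25,clip_nose=34,knob_grip=94,part_tray=0,chuck_key=0)
for n in ("scene","side","wrist"):
    im,d=env.camera(n); im=im.copy()
    for q,z in Z.items():
        if n=="wrist" and q not in("plate_center","jig_home","knob_grip"): continue
        r=env.tip_of(n,q)
        if r:
            uv=r[0]["uv"]; print(n,q,np.round(r[0]["score"],2),np.round(uv),np.round(at_z(n,uv,z),1))
            cv2.circle(im,tuple(int(x) for x in uv),3,(255,0,0),-1); cv2.putText(im,q[:7],(int(uv[0])+4,int(uv[1])),0,.35,(255,0,255),1)
    ims.append(im)
cv2.imwrite("pics/a.png",cv2.cvtColor(np.hstack(ims[:2])[:, :],4)[:, ::1])
for i,n in enumerate("123"): cv2.imwrite(f"pics/a{n}.png",cv2.cvtColor(ims[i],4))
E
```

```text
0.0 [187.2915617  516.7697432  230.74093377] [ 1.73007421e-01  9.84920342e-01 -5.75258265e-04 -1.49044143e-04] 0.9980257768597298
scene plate_center 0.87 [296. 230.] [ 570.  -123.7   25. ]
scene handle_center 0.88 [328. 239.] [ 490.5 -129.8   46. ]
scene nest 0.57 [297. 238.] [ 565.5 -122.6    0. ]
scene jig_home 0.9 [224. 297.] [597.6  99.4  25. ]
scene jig_mouth 0.72 [248. 310.] [540.5  96.9  25. ]
scene clip_nose 0.69 [327. 241.] [ 493.4 -130.1   34. ]
scene knob_grip 0.79 [212. 268.] [627.   89.6  94. ]
scene part_tray 0.59 [365. 188.] [ 510.7 -342.     0. ]
scene chuck_key 0.64 [304. 162.] [ 681.7 -334.2    0. ]
side plate_center 0.62 [286. 225.] [ 563.9 -122.7   25. ]
side plate_hole 0.82 [274. 226.] [ 588.  -119.2   25. ]
side handle_center 0.89 [316. 220.] [ 501.  -106.4   46. ]
side nest 0.81 [284. 234.] [ 567.  -126.6    0. ]
side jig_home 0.65 [273. 293.] [596.6  98.   25. ]
side jig_mouth 0.85 [310. 288.] [532.2  86.5  25. ]
side knob_grip 0.57 [258. 261.] [620.6 101.3  94. ]
side part_tray 0.92 [297. 188.] [ 522.8 -354.     0. ]
side chuck_key 0.75 [257. 260.] [624.6 -32.    0. ]
```

View pics/a1.png

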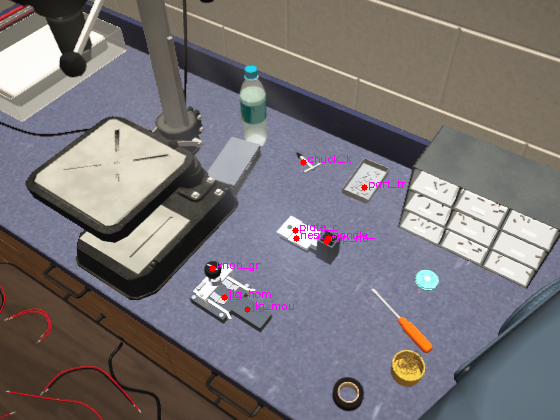

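View pics/a2.png

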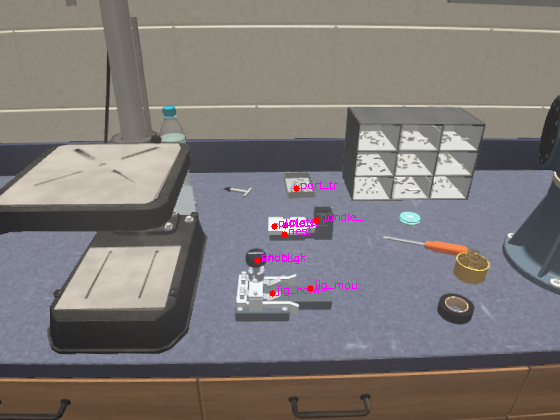

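The side and scene views agree: the plate in its nest is near (567,-123), with the handle toward the robot. The jig home is near (597,98), opening toward the robot. I'll move over the nest for a wrist look.

```bash
cat >> h.py <<'E'
def go(p,yaw,T=None):
    """tool-frame shift (cm)+turn to tool-down pose with tool y at world angle yaw+90deg, tool x = -(cos yaw,sin yaw)"""
    T=pose() if T is None else T
    c,s=np.cos(yaw),np.sin(yaw); G=np.array([[-c,-s,0],[-s,c,0],[0,0,-1.]]) .T
    G=np.column_stack([[-c,-s,0],[-s,c,0],[0,0,-1]])
    d=T[:3,:3].T@(np.array(p)-T[:3,3])/10; w=R.from_matrix(T[:3,:3].T@G).as_rotvec()
    print("go",np.round(d,2),np.round(w,3))
E
python3 - <<'E'
from h import *
print(np.round(env.calibration("wrist")["T_tool_cam"],3)); print(env.calibration("wrist")["K"])
go([540,-123,230],0)
E
```

```text
[[-0.00000e+00 -9.45000e-01 -3.27000e-01  8.51410e+01]
 [ 1.00000e+00 -0.00000e+00  1.00000e-03 -1.28100e+00]
 [-1.00000e-03 -3.27000e-01  9.45000e-01 -1.41703e+02]
 [ 0.00000e+00  0.00000e+00  0.00000e+00  1.00000e+00]]
[[336.02868639   0.         279.19305338]
 [  0.         336.02868639 210.31372203]
 [  0.           0.           1.        ]]
go [-54.96 -48.16   0.13] [-0.     0.    -0.348]
```

Request:
jog_arm(deltas=[[[0,-55,-48.2,0,0,0,-0.348],[0,-55,-48.2,0,0,0,-0.348],[0,-55,-48.2,0,0,0,-0.348],[0,-55,-48.2,0,0,0,-0.348],[0,-55,-48.2,0,0,0,-0.348],[0,-55,-48.2,0,0,0,-0.348],[0,-55,-48.2,0,0,0,-0.348],[0,-55,-48.2,0,0,0,-0.348],[0,-55,-48.2,0,0,0,-0.348],[0,-55,-48.2,0,0,0,-0.348]]])

```text
t: 2.13
tcp_pos: [387.0, 154.0, 231.6]
tcp_rot: [-0.0, 1.0, 0.0, 0.0]
contact_force: [1.3, 1.7, -0.5]
opening: 0.999
```

```bash
python3 -c "
from h import *
print(env.get_state()['q'])
go([545,-123,210],0)"
```

```text
[ 2.66869070e-01  1.02549611e-01  1.97181592e+00  1.71230135e-05
  1.06640545e+00 -1.30427642e+00]
go [-15.79 -27.71   2.17] [0.    0.001 0.   ]
```

Request:
jog_arm(deltas=[[[0,-15.8,-27.7,2.2,0,0,0],[0,-15.8,-27.7,2.2,0,0,0],[0,-15.8,-27.7,2.2,0,0,0],[0,-15.8,-27.7,2.2,0,0,0],[0,-15.8,-27.7,2.2,0,0,0],[0,-15.8,-27.7,2.2,0,0,0],[0,-15.8,-27.7,2.2,0,0,0],[0,-15.8,-27.7,2.2,0,0,0],[0,-15.8,-27.7,2.2,0,0,0],[0,-15.8,-27.7,2.2,0,0,0]]])

```text
t: 2.97
tcp_pos: [545.2, -124.0, 209.1]
tcp_rot: [0.001, 1.0, 0.0, -0.0]
contact_force: [-0.4, 0.7, -0.1]
opening: 1.0
```

Run:
```python
from h import *
T=pose(); print(T[:3,3],env.get_state()["joint_velocities"].round(3) if hasattr(env.get_state()["joint_velocities"],'round') else '')
im,d=env.camera("wrist"); im=im.copy()
m=env.cut_out("wrist","plate_center")
for q,z in dict(plate_center=25,plate_hole=25,handle_center=46,carrier=20).items():
    for r in env.tip_of("wrist",q)[:1]: print(q,r["score"],np.round(r["uv"]),at_z("wrist",r["uv"],z,T).round(1)); cv2.circle(im,tuple(int(x) for x in r["uv"]),3,(255,0,0),-1)
# point cloud of plate top
c=env.calibration("wrist"); v,u=np.mgrid[0:420,0:560]
uv=np.stack([u.ravel(),v.ravel()],1).astype(np.float32)[:,None]
p=cv2.undistortPoints(uv,np.array(c["K"]),np.array([c["k1"],0,0,0,0],float))[:,0]
P=np.column_stack([p,np.ones(len(p))])*d.reshape(-1,1)
M=cam2world("wrist",T); W=P@M[:3,:3].T+M[:3,3]; np.save("W.npy",W.reshape(420,560,3))
sel=(W[:,2]>20)&(W[:,2]<38)&(abs(W[:,0]-567)<70)&(abs(W[:,1]+123)<60)&(d.ravel()>0)
A=W[sel]; print("z",np.percentile(A[:,2],[5,50,95]).round(1))
print(cv2.minAreaRect(A[A[:,2]>26][:,:2].astype(np.float32)) if sel.any() else '')
if m:
    B=W[m[0]["mask"].ravel()&(W[:,2]>22)&(W[:,2]<36)]; print(m[0]["score"],len(B),cv2.minAreaRect(B[:,:2].astype(np.float32)),B.min(0),B.max(0))
    cs,_=cv2.findContours(m[0]["mask"].astype(np.uint8),0,1); cv2.drawContours(im,cs,-1,(0,255,0),1)
cv2.imwrite("pics/b.png",cv2.cvtColor(im,4))
```

```text
[ 545.16426156 -123.97294204  209.10930049] [ 0.04  -0.031  0.037  0.002  0.001  0.011]
plate_center 0.59 [281. 194.] [ 555.3 -122.6   25. ]
plate_hole 0.72 [282. 220.] [ 583. -122.   25.]
handle_center 0.87 [284. 125.] [ 485.4 -119.9   46. ]
carrier 0.88 [285. 198.] [ 561.1 -118.6   20. ]
z [24.4 28.8 30.3]
((548.6751098632812, -120.02913665771484), (55.59183120727539, 102.56967163085938), 88.66997528076172)
0.9 4505 ((551.6160888671875, -120.15966796875), (55.655303955078125, 96.84571838378906), 88.50115203857422) [ 502.98135996 -148.90629214   22.23092046] [599.65313681 -92.06981274  31.89610369]
```

View pics/b.png

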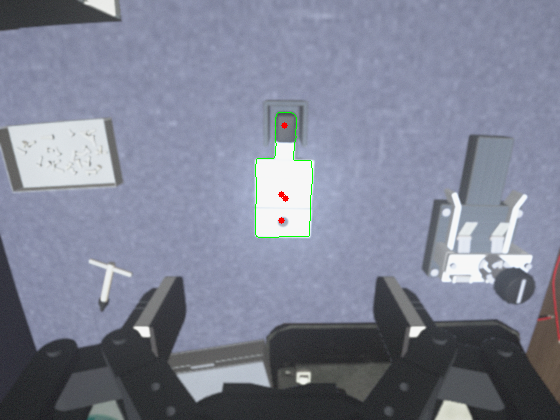

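The wrist view shows the plate outlined cleanly (columns 255–313, rows 159–237), the handle in its shroud at (284,125), and the jig at right (~(480,235)). Next I'll fit the plate rectangle and also read the jig from this view.

Run:
```python
from h import *
T=pose(); W=np.load("W.npy"); env.camera("wrist")
m=env.cut_out("wrist","plate_center")[0]["mask"]
rows=np.arange(166,234); L=[];Rr=[]
for v in rows:
    c=np.where(m[v])[0]; L.append(at_z("wrist",(c[0]-.5,v),30,T)); Rr.append(at_z("wrist",(c[-1]+.5,v),30,T))
L=np.array(L);Rr=np.array(Rr); 
for E in(L,Rr): print(np.polyfit(E[:,0],E[:,1],1),E[:,1].mean())
col=[np.where(m[:,u])[0] for u in range(258,308)]
print("lead x",np.median([at_z("wrist",(u,np.where(m[:,u])[0][-1]+.5),30,T)[0] for u in range(258,308)]),"rear x",np.median([at_z("wrist",(u,np.where(m[:,u])[0][0]-.5),30,T)[0] for u in list(range(258,270))+list(range(299,308))]))
for q,z in dict(jig_home=25,jig_mouth=25,knob_grip=94).items():
    for r in env.tip_of("wrist",q)[:1]: print(q,r["score"],np.round(r["uv"]),at_z("wrist",r["uv"],z,T).round(1))
```

```text
[-2.33342590e-02 -1.35434203e+02] -148.49742881204395
[-1.68157877e-02 -8.29211141e+01] -92.33390205631859
lead x 599.7320122318321 rear x 517.0734084317643
jig_home 0.88 [477. 228.] [593.   91.1  25. ]
jig_mouth 0.9 [489. 178.] [537.2  92.7  25. ]
knob_grip 0.92 [508. 287.] [623.2  88.9  94. ]
```

```bash
python3 -c "
from h import *
go([548.5,-120.2,90],-.02);go([548.5,-120.2,5],-.02)"
```

```text
go [-0.33  0.25 11.98] [0.    0.001 0.021]
go [-0.33  0.24 20.48] [0.    0.001 0.021]
```

Request:
jog_arm(deltas=[[[0,-0.33,0.25,4,0,0,0.021],[0,-0.33,0.25,8,0,0,0.021],[0,-0.33,0.25,12,0,0,0.021],[0,-0.33,0.25,14.5,0,0,0.021],[0,-0.33,0.25,16.5,0,0,0.021],[0,-0.33,0.25,18.5,0,0,0.021],[0,-0.33,0.25,20,0,0,0.021],[0,-0.33,0.25,20.4,0,0,0.021],[0,-0.33,0.25,20.4,0,0,0.021],[0,-0.33,0.25,20.4,0,0,0.021]]])

```text
t: 4.35
tcp_pos: [549.0, -120.2, 6.5]
tcp_rot: [0.01, 1.0, -0.0, 0.001]
contact_force: [0.2, -0.6, 0.1]
opening: 0.999
```

Request:
jog_arm(deltas=[[[1,0,0,0,0,0,0],[1,0,0,0,0,0,0],[1,0,0,0,0,0,0],[1,0,0,0,0,0,0],[1,0,0,0,0,0,0],[1,0,0,0,0,0,0],[1,0,0,0,0,0,0],[1,0,0,0,0,0,0]]])

```text
t: 5.02
tcp_pos: [549.6, -120.4, 7.8]
tcp_rot: [0.01, 1.0, -0.0, 0.002]
contact_force: [-1.9, -0.8, 9.1]
opening: 0.638
```

Request:
jog_arm(deltas=[[[1,0,0,-0.5,0,0,0],[1,0,0,-2,0,0,0],[1,0,0,-4,0,0,0],[1,0,0,-7,0,0,0],[1,0,0,-10.5,0,0,0],[1,0,0,-14,0,0,0],[1,1,2,-14.2,0,0,0],[1,2.5,5,-14.2,0,0,0],[1,2.5,8.5,-14.2,0,0,0],[1,2.5,12,-14.2,0,0,0]]])

```text
t: 5.85
tcp_pos: [525.7, 1.1, 150.4]
tcp_rot: [0.011, 1.0, -0.0, 0.002]
contact_force: [1.9, 0.4, -2.2]
opening: 0.64
```

Request:
jog_arm(deltas=[[[1,0,2.5,0,0,0,0],[1,0,5,0,0,0,0],[1,0,7.5,0,0,0,0],[1,0,9,0,0,0,0],[1,0,9.3,0,0,0,0],[1,0,9.3,0,0,0,0],[1,0,9.3,0,0,0,0],[1,0,9.3,0,0,0,0]]])

```text
t: 6.52
tcp_pos: [527.7, 93.2, 150.5]
tcp_rot: [0.011, 1.0, -0.0, 0.002]
contact_force: [-0.6, -0.0, -1.8]
opening: 0.636
```

Run:
```python
from h import *
T=pose(); print(T[:3,3], env.get_state()["opening"],env.get_state()["contact_force"])
im,d=env.camera("wrist"); im=im.copy()
zt=T[2,3]
for q,z in dict(jig_home=25,jig_mouth=25,knob_grip=94,clip_nose=30,plate_center=zt+19,plate_hole=zt+19,handle_center=zt+40).items():
    for r in env.tip_of("wrist",q)[:2]: print(q,r["score"],np.round(r["uv"]),at_z("wrist",r["uv"],z,T).round(1)); cv2.circle(im,tuple(int(x) for x in r["uv"]),3,(255,0,0),-1)
m=env.cut_out("wrist","plate_center")[0]["mask"]
cs,_=cv2.findContours(m.astype(np.uint8),0,1); cv2.drawContours(im,cs,-1,(0,255,0),1)
cv2.imwrite("pics/c.png",cv2.cvtColor(im,4))
```

```text
[527.70626051  93.20277613 150.47504046] 0.6359087541770011 [-0.55631515 -0.04995309 -1.76199632]
knob_grip 0.52 [281. 353.] [623.7  91.7  94. ]
plate_center 0.94 [279. 316.] [533.2  92.3 169.5]
plate_hole 0.67 [279. 360.] [558.3  91.6 169.5]
handle_center 0.94 [280. 169.] [463.8  94.1 190.5]
```

View pics/c.png

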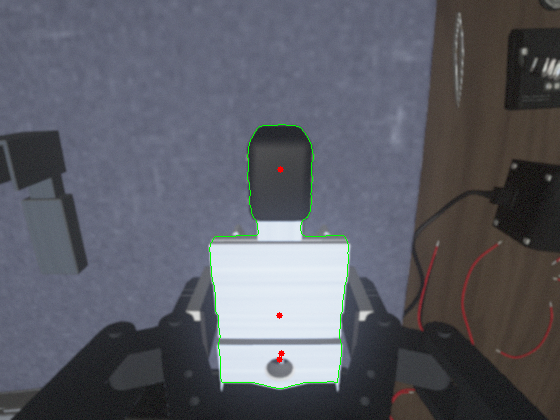

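Request:
jog_arm(deltas=[[[1,-1.5,-3.5,-1.5,0,0,0],[1,-3,-7,-3,0,0,0],[1,-4.5,-10.5,-4,0,0,0],[1,-5,-11.5,-4,0,0,0],[1,-5,-11.5,-4,0,0,0],[1,-5,-11.5,-4,0,0,0],[1,-5,-11.5,-4,0,0,0]]])

```text
t: 7.55
tcp_pos: [574.3, -21.1, 190.0]
tcp_rot: [0.011, 1.0, -0.0, 0.001]
contact_force: [0.5, 0.1, -1.9]
opening: 0.637
```

Run:
```python
from h import *
T=pose(); print(T[:3,3])
im,d=env.camera("wrist"); im0=im.copy(); im=im.copy()
for q,z in dict(jig_home=25,jig_mouth=25,knob_grip=94,clip_nose=30).items():
    for r in env.tip_of("wrist",q)[:2]: print(q,r["score"],np.round(r["uv"]),at_z("wrist",r["uv"],z,T).round(1)); cv2.circle(im,tuple(int(x) for x in r["uv"]),2,(255,0,0),-1)
np.save("imd.npy",im0); np.save("dd.npy",d); np.save("TT.npy",T)
cv2.imwrite("pics/d.png",cv2.cvtColor(cv2.resize(im[80:380,300:560],None,fx=2,fy=2),4))
```

```text
[574.34131183 -21.1006929  189.95677231]
jig_home 0.88 [392. 210.] [597.  88.  25.]
jig_mouth 0.97 [408. 147.] [536.6  97.1  25. ]
knob_grip 0.78 [420. 266.] [621.5  90.6  94. ]
knob_grip 0.44 [181. 168.] [537.7 -91.9  94. ]
clip_nose 0.57 [414. 215.] [601.4 107.4  30. ]
```

View pics/d.png

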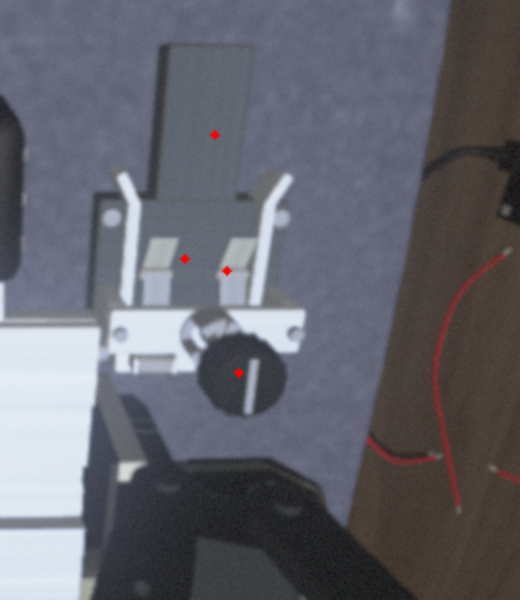

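Run:
```python
from h import *
T=np.load("TT.npy")
f=lambda u,v,z: at_z("wrist",(300+u/2,80+v/2),z,T).round(1)
print("track",[f(*p,20) for p in ((171,45),(253,45),(157,198),(238,198))])
print("cheek L",[f(*p,29) for p in ((140,208),(134,300))],"R",[f(*p,29) for p in ((262,208),(250,303))])
print("bridge front",[f(*p,54) for p in ((112,310),(305,309))],"rear",[f(*p,54) for p in ((115,372),)])
print("base front corner",f(97,193,20))
# track edges subpixel on gradient
g=cv2.cvtColor(np.load("imd.npy"),cv2.COLOR_RGB2GRAY).astype(int)
for v in range(106,176,10): print(v,g[v,372:432])
```

```text
track [array([496.8,  75. ,  20. ]), array([496.9, 112.6,  20. ]), array([567.3,  73.4,  20. ]), array([567.9, 113. ,  20. ])]
cheek L [array([569.7,  63. ,  29. ]), array([616.1,  63.1,  29. ])] R [array([570.6, 121.4,  29. ]), array([619.1, 121.5,  29. ])]
bridge front [array([610.2,  46.6,  54. ]), array([612. , 136.3,  54. ])] rear [array([641.8,  49.8,  54. ])]
base front corner [564.3  44.3  20. ]
106 [108 110 109 110 107 103  98  72  61  58  59  66  76  93  96 100  99 100
  98 100 100 100 102  97  96 101 101  99 101 100 101 101 100  99 101 101
 105 104 102 102 101 101 100 102 104 103 104 101 101 104 101 103  99 100
  95 101 103 106 107 107]
116 [109 113 113 109 112 100  81  63  58  58  63  75  93  94  99 100 101 102
 101 102  96  98 101 102  99 103  96 100  98 103 105 101  96 103 103 101
 103 100 103 104 103 101 103  99 104 101 102 100 101 101 103 102  98  95
  98 106 103 104 105 108]
126 [106 109 106 105 102  84  64  63  58  62  74  90 101 102 100  99  99 100
  99  98 102 101 101 100 101 100  99 102 102 102  98 102 103 101 105 104
 103 102 102 103 101 105 103 101 101 102 100 
[... 349 characters left out ...]
97 100 100 101 101 104 101 101
 100 104 102 102 101 102 103 101 102  99 102 100 102  98  98 106 104 103
 100  99 103 105 105 103 102 103 102 104 108 105 103 102 107 108 113 110
 111 107 109 109 106 104]
156 [105 104  92  72  59  60  60  74  85  95 100 103 102 101 103 101 101 102
 101 103 104 102  98 101 102 102 100 100 102 103 105 104 102 100 104 102
 102 105 105 102 101 100 105 103 104 106 103 102  99 103 106 107 107 102
 103 105 104 105 105 105]
166 [103  96  74  61  60  63  70  85  97  99 100 102 104 101 101 103 103 103
 104  98 102 101  99  99 105 105 102 102 103 103 106 102 106 102 101 100
 102 106 104 101 106 102 104 106 106 101 102 103 106 108 106 107 107 108
 108 108 111 110 109 114]
```

The crop shows the jig mouth track (crop columns 157–253), flared cheeks, both clips and the knob. That gives jig_home ≈ (598.3, 92.3) with yaw ≈ -0.015. I'll go above the mouth next.

Request:
jog_arm(deltas=[[[1,2,3.5,0,0,0,0],[1,4,7,1,0,0,0],[1,5,10,3,0,0,0],[1,5.5,11.45,6,0,0,0],[1,5.5,11.45,9,0,0,0],[1,5.5,11.45,12,0,0,0],[1,5.5,11.45,14,0,0,0],[1,5.5,11.45,14.5,0,0,0],[1,5.5,11.45,14.5,0,0,0],[1,5.5,11.45,14.5,0,0,0]]])

```text
t: 8.63
tcp_pos: [523.3, 94.5, 46.2]
tcp_rot: [0.01, 1.0, -0.0, 0.002]
contact_force: [0.6, 0.6, -1.8]
opening: 0.641
```

```bash
python3 -c "
from h import *
go([519.3,93.4,9.5],-.017)"
```

```text
go [ 0.41 -0.11  3.67] [-0.     0.004 -0.004]
```

Request:
jog_arm(deltas=[[[1,0.4,-0.1,0.5,0,0.004,0],[1,0.4,-0.1,1.5,0,0.004,0],[1,0.4,-0.1,2.4,0,0.004,0],[1,0.4,-0.1,3.1,0,0.004,0],[1,0.4,-0.1,3.5,0,0.004,0],[1,0.4,-0.1,3.7,0,0.004,0],[1,0.4,-0.1,3.7,0,0.004,0],[1,0.4,-0.1,3.7,0,0.004,0]]])

```text
t: 9.3
tcp_pos: [519.5, 93.5, 9.2]
tcp_rot: [0.01, 1.0, -0.0, 0.0]
contact_force: [0.2, -0.9, -1.8]
opening: 0.641
```

Request:
jog_arm(deltas=[[[1,0,0,0.05,0,0,0],[1,0,0,0.1,0,0,0],[1,0,0,0.15,0,0,0],[1,0,0,0.15,0,0,0]]])

```text
t: 9.63
tcp_pos: [519.7, 93.6, 7.9]
tcp_rot: [0.01, 1.0, -0.0, 0.0]
contact_force: [0.2, -0.1, -1.3]
opening: 0.641
```

Request:
jog_arm(deltas=[[[1,0,0,0.08,0,0,0],[1,0,0,0.08,0,0,0],[0.2,0,0,0.08,0,0,0],[0,0,0,0.08,0,0,0],[0,0,0,0.08,0,0,0],[0,0,0,0.08,0,0,0],[0,0,0,0.08,0,0,0],[0,0,0,0.08,0,0,0]]])

```text
t: 10.3
tcp_pos: [519.7, 93.5, 7.0]
tcp_rot: [0.01, 1.0, -0.0, 0.0]
contact_force: [0.1, -0.1, -0.6]
opening: 1.002
```

Request:
jog_arm(deltas=[[[0,0,0,-1,0,0,0],[0,0,0,-4,0,0,0],[0,0,0,-8,0,0,0],[0,2,0,-11,0,0,0],[0,4,0,-13,0,0,0],[0,6,0,-13,0,0,0],[0,6.5,0,-13,0,0,0],[0,6.5,0,-13,0,0,0]]])

```text
t: 10.97
tcp_pos: [453.8, 95.0, 137.5]
tcp_rot: [0.01, 1.0, -0.0, 0.001]
contact_force: [0.1, 0.1, -0.3]
opening: 0.997
```

Run:
```python
from h import *
T=pose(); print(T[:3,3],env.get_state()["contact_force"])
im,d=env.camera("wrist"); im=im.copy()
for q,z in dict(jig_home=25,jig_mouth=25,knob_grip=94,clip_nose=30,plate_center=25,plate_hole=25,handle_center=46).items():
    for r in env.tip_of("wrist",q)[:1]: print(q,r["score"],np.round(r["uv"]),at_z("wrist",r["uv"],z,T).round(1)); cv2.circle(im,tuple(int(x) for x in r["uv"]),2,(255,0,0),-1)
h=env.cut_out("wrist","handle_center")
if h:
    cs,_=cv2.findContours(h[0]["mask"].astype(np.uint8),0,1); cv2.drawContours(im,cs,-1,(0,255,0),1)
np.save("T2.npy",T)
cv2.imwrite("pics/e.png",cv2.cvtColor(im,4))
```

```text
[453.83107752  94.98914187 137.52129894] [ 0.06697612  0.14337228 -0.27160006]
jig_home 0.95 [282. 348.] [595.1  93.7  25. ]
clip_nose 0.93 [300. 355.] [598.7 110.3  30. ]
plate_center 0.67 [280. 283.] [523.5  93.3  25. ]
plate_hole 0.72 [278. 311.] [552.4  91.1  25. ]
handle_center 0.86 [278. 217.] [454.4  93.2  46. ]
```

View pics/e.png

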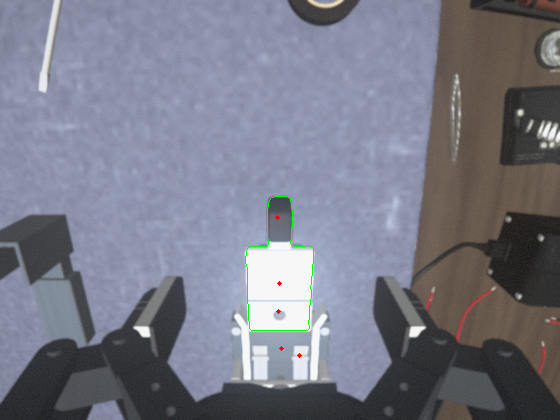

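Released: the plate lies square in the mouth (hole at (278,311) → centre x ≈ 528, y ≈ 93) and the handle is free at (279,217). I'll go down on the handle.

Run:
```python
from h import *
T=np.load("T2.npy")
for u,v,z in ((267,200,60),(290,200,60),(246,247,30),(313.5,247,30),(249,330,30),(310,330,30)): print(at_z("wrist",(u,v),z,T).round(1))
go([456,93.8,27],-.017)
```

```text
[436.6  86.2  60. ]
[436.9 101.9  60. ]
[485.8  66.4  30. ]
[486.9 121.5  30. ]
[568.8  64.5  30. ]
[570.  119.7  30. ]
go [-0.12 -0.1  10.97] [-0.     0.    -0.004]
```

Request:
jog_arm(deltas=[[[0,-0.1,-0.1,3,0,0,0],[0,-0.1,-0.1,6,0,0,0],[0,-0.1,-0.1,8.5,0,0,0],[0,-0.1,-0.1,10.2,0,0,0],[0,-0.1,-0.1,10.8,0,0,0],[0,-0.1,-0.1,10.9,0,0,0],[0,-0.1,-0.1,10.9,0,0,0],[0.5,-0.1,-0.1,10.9,0,0,0],[0.7,-0.1,-0.1,10.9,0,0,0],[1,-0.1,-0.1,10.9,0,0,0]]])

```text
t: 12.25
tcp_pos: [456.3, 93.9, 28.5]
tcp_rot: [0.01, 1.0, -0.0, 0.001]
contact_force: [0.3, -0.8, 0.3]
opening: 0.608
```

Request:
jog_arm(deltas=[[[1,0,0,0,0,0,0],[1,0,0,0,0,0,0],[1,0,0,0,0,0,0],[1,0,0,0,0,0,0],[1,0,0,0,0,0,0]]])

```text
t: 12.67
tcp_pos: [456.6, 93.9, 28.9]
tcp_rot: [0.01, 1.0, -0.0, 0.001]
contact_force: [-2.1, -0.1, 6.6]
opening: 0.202
```

Request:
jog_arm(deltas=[[[1,-0.4,0,0,0,0,0],[1,-0.9,0,0,0,0,0],[1,-1.4,0.01,0,0,0,0],[1,-1.9,0.01,0,0,0,0],[1,-2.3,0.01,0,0,0,0],[1,-2.5,0.01,0,0,0,0],[1,-2.5,0.01,0,0,0,0]]])

```text
t: 13.25
tcp_pos: [481.1, 93.5, 29.1]
tcp_rot: [0.01, 1.0, -0.0, 0.0]
contact_force: [-6.8, -0.3, 10.9]
opening: 0.205
```

Request:
jog_arm(deltas=[[[1,-0.4,0,-0.05,0,0,0],[1,-0.9,0,-0.05,0,0,0],[1,-1.4,0.01,-0.05,0,0,0],[1,-1.9,0.01,-0.05,0,0,0],[1,-2.3,0.01,-0.05,0,0,0],[1,-2.7,0.01,-0.05,0,0,0],[1,-3,0.01,-0.05,0,0,0],[1,-3,0.01,-0.05,0,0,0]]])

```text
t: 13.92
tcp_pos: [511.1, 93.0, 29.3]
tcp_rot: [0.01, 1.0, -0.0, -0.0]
contact_force: [-1.1, -0.3, 0.3]
opening: 0.201
```

Request:
jog_arm(deltas=[[[1,-0.3,0,0,0,0,0],[1,-0.6,0,0,0,0,0],[1,-0.9,0.01,0,0,0,0],[1,-1.2,0.01,0,0,0,0],[1,-1.3,0.01,0,0,0,0],[1,-1.4,0.01,0,0,0,0],[1,-1.4,0.01,0,0,0,0]]])

```text
t: 14.5
tcp_pos: [524.9, 92.8, 29.1]
tcp_rot: [0.01, 1.0, -0.0, -0.001]
contact_force: [-2.8, 1.2, 1.4]
opening: 0.197
```

Request:
jog_arm(deltas=[[[1,-0.1,0,0,0,0,0],[1,-0.2,0,0,0,0,0],[1,-0.3,0,0,0,0,0],[1,-0.3,0,0,0,0,0],[1,-0.3,0,0,0,0,0]]])

```text
t: 14.92
tcp_pos: [524.9, 92.8, 29.0]
tcp_rot: [0.01, 1.0, -0.0, -0.004]
contact_force: [-19.1, 1.2, 17.4]
opening: 0.203
```

Request:
jog_arm(deltas=[[[1,0,0,0,0,0,0],[1,0,0,0,0,0,0],[0,0,0,0,0,0,0],[0,0,0,0,0,0,0],[0,0,0,0,0,0,0],[0,0,0,0,0,0,0],[0,0,0,0,0,0,0],[0,0,0,-3,0,0,0],[0,0,0,-6,0,0,0],[0,0,0,-9,0,0,0]]])

```text
t: 15.75
tcp_pos: [525.3, 92.8, 119.9]
tcp_rot: [0.01, 1.0, -0.0, -0.005]
contact_force: [-0.3, -0.7, 0.0]
opening: 0.999
```

Request:
jog_arm(deltas=[[[0,0,0,-4,0,0,0],[0,0,0,-8,0,0,0],[0,-2,0,-9,0,0,0],[0,-5,0,-9,0,0,0],[0,-7,0,-9,0,0,0],[0,-7,0,-9,0,0,0],[0,-7,0,-9,0,0,0]]])

```text
t: 16.33
tcp_pos: [596.2, 91.3, 208.6]
tcp_rot: [0.01, 1.0, -0.0, -0.005]
contact_force: [-0.5, 0.2, -0.7]
opening: 1.001
```

Run:
```python
from h import *
T=pose(); print(T[:3,3],env.get_state()["contact_force"])
im,d=env.camera("wrist"); im=im.copy()
for q,z in dict(jig_home=25,knob_grip=94,clip_nose=30,plate_center=25,handle_center=46).items():
    for r in env.tip_of("wrist",q)[:1]: print(q,r["score"],np.round(r["uv"]),at_z("wrist",r["uv"],z,T).round(1))
k=env.cut_out("wrist","knob_grip")
if k:
    m=k[0]["mask"]; cs,_=cv2.findContours(m.astype(np.uint8),0,1); c=max(cs,key=len); print(k[0]["score"],cv2.minEnclosingCircle(c),at_z("wrist",cv2.minEnclosingCircle(c)[0],104,T)); cv2.drawContours(im,cs,-1,(0,255,0),1)
    print("depth",np.median(d[m]))
np.save("T3.npy",T)
cv2.imwrite("pics/f.png",cv2.cvtColor(cv2.resize(im[80:380,150:410],None,fx=2.3,fy=2),4))
```

```text
[596.21545002  91.28141291 208.63174251] [-0.45779915  0.23985063 -0.73707819]
knob_grip 0.86 [282. 236.] [621.1  92.5  94. ]
clip_nose 0.92 [301. 192.] [601.4 111.7  30. ]
plate_center 0.79 [279. 185.] [594.3  89.9  25. ]
handle_center 0.83 [278. 115.] [526.1  91.   46. ]
0.6 ((282.0, 236.55555725097656), 22.644149780273438) [616.92919994  92.17843834 104.        ]
depth 270.95163
```

View pics/f.png

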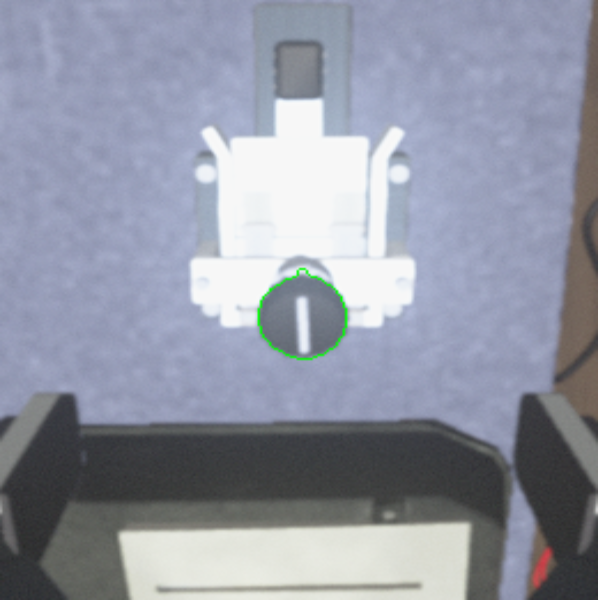

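The plate is home: the handle at (278,115) reads x = 526.1, so the centre is ≈ 598.6, and the clip lips lie across the groove. The knob is centred near (282,239). Before reaching in I'll check the clip noses and the drill press clearance from depth.

Run:
```python
from h import *
T=np.load("T3.npy"); im,d=env.camera("wrist")
c=env.calibration("wrist"); v,u=np.mgrid[0:420,0:560]
p=cv2.undistortPoints(np.stack([u.ravel(),v.ravel()],1).astype(np.float32)[:,None],np.array(c["K"]),np.array([c["k1"],0,0,0,0],float))[:,0]
M=cam2world("wrist",pose()); W=(np.column_stack([p,np.ones(len(p))])*d.reshape(-1,1))@M[:3,:3].T+M[:3,3]
print("TCP",pose()[:3,3],"q",np.round(env.get_state()["q"],2))
def st(x0,x1,y0,y1,n):
    s=(W[:,0]>x0)&(W[:,0]<x1)&(W[:,1]>y0)&(W[:,1]<y1)&(d.ravel()>0); print(n,s.sum(),np.percentile(W[s,2],[5,50,95]).round(1) if s.any() else '')
st(570,585,80,105,"plate top"); 
for a in range(578,612,4): st(a,a+4,107,116,f"clipL {a}"); st(a,a+4,69,77,f"clipR {a}")
for a in range(640,760,15): st(a,a+15,0,180,f"press {a}")
s=(W[:,2]>97)&(W[:,2]<110)&(abs(W[:,0]-622)<30)&(abs(W[:,1]-92)<30)
print("knob top",s.sum(),cv2.minEnclosingCircle(W[s,:2].astype(np.float32)),np.median(W[s],0))
im2,d2=env.camera("side")
cv2.imwrite("pics/g.png",cv2.cvtColor(cv2.resize(im2[230:330,210:350],None,fx=5,fy=5,interpolation=cv2.INTER_CUBIC),4))
```

```text
TCP [595.81229296  91.45400895 209.37003516] q [ 0.08  0.47  1.53  0.    1.15 -1.48]
plate top 2965 [ 29.  288.8 293.3]
clipL 578 784 [288.  295.1 298.4]
clipR 578 195 [ 28.6 295.3 297.9]
clipL 582 328 [ 30.5 288.8 292.2]
clipR 582 647 [ 36.6 288.7 292.8]
clipL 586 55 [ 33.7  36.1 287.4]
clipR 586 36 [ 33.3  34.9 283.4]
clipL 590 30 [31.7 32.8 34. ]
clipR 590 26 [31.7 32.7 33.8]
clipL 594 34 [29.3 30.6 32. ]
clipR 594 24 [28.4 30.6 31.6]
clipL 598 38 [27.4 28.8 30.5]
clipR 598 37 [27.6 29.  30.8]
clipL 602 39 [30.1 31.  32. ]
clipR 602 33 [29.4 31.2 32. ]
clipL 606 38 [30.7 31.7 32.9]
clipR 606 30 [30.2 31.4 32.5]
clipL 610 69 [31.6 33.8 53.6]
clipR 610 74 [31.5 49.3 53.8]
press 640 1241 [-1.8 -0.2 43.3]
press 655 977 [-1.9 -0.7  0.7]
press 670 1445 [-1.9 -0.7  0.4]
press 685 1702 [-1.9 -0.7  0.4]
press 700 1679 [-1.9 -0.7  0.5]
press 715 1722 [-2.  -0.8  3.3]
press 730 4691 [ 0.3 19.9 41.2]
press 745 3200 [29.5 52.2 58.8]
knob top 1142 ((622.8271484375, 92.02949523925781), 16.869937896728516) [620.79741126  91.76761039 102.41325171]
```

View pics/g.png

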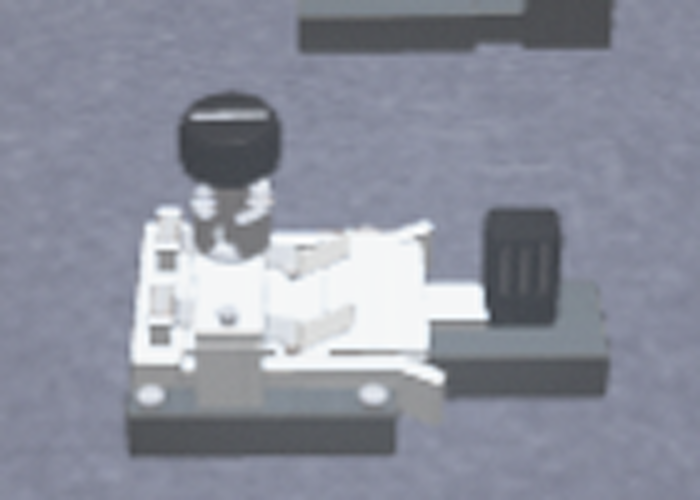

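The side view shows both clips down in the groove (noses at z ≈ 29, below the plate-top plus leaf height). The handle is free, and the drill press is more than 100 mm from the knob. The knob axis is ≈ (622, 92). I'll pre-rotate clockwise over the knob to keep joint 6 in range.

```bash
python3 -c "
from h import *
go([622,92,130],-.72);go([622,92,72],-.72)"
```

```text
go [-2.68  0.12  7.91] [-0.004 -0.008  0.7  ]
go [-2.73  0.12 13.71] [-0.004 -0.008  0.7  ]
```

Request:
jog_arm(deltas=[[[0,-2.7,0.1,2,0,0,0.12],[0,-2.7,0.1,4,0,0,0.24],[0,-2.7,0.1,6,0,0,0.36],[0,-2.7,0.1,7,0,0,0.48],[0,-2.7,0.1,7.5,0,0,0.6],[0,-2.7,0.1,7.9,-0.004,-0.008,0.7],[0,-2.7,0.1,7.9,-0.004,-0.008,0.7],[0,-2.7,0.1,7.9,-0.004,-0.008,0.7]]])

```text
t: 17.45
tcp_pos: [622.1, 91.8, 130.2]
tcp_rot: [0.351, 0.936, -0.0, -0.0]
contact_force: [-0.3, -0.0, -0.1]
opening: 1.001
```

```bash
python3 -c "
from h import *
go([622,92,72],-.72); print(env.get_state()['q'].round(2))"
```

```text
go [0.01 0.01 5.82] [-0.    -0.001  0.003]
[ 0.07  0.6   1.52  0.    1.02 -0.78]
```

Request:
jog_arm(deltas=[[[0,0,0,1.5,0,0,0],[0,0,0,3,0,0,0],[0,0,0,4.5,0,0,0],[0,0,0,5.5,0,0,0],[0,0,0,5.8,0,0,0],[0,0,0,5.8,0,0,0],[0,0,0,5.8,0,0,0]]])

```text
t: 18.03
tcp_pos: [622.5, 91.9, 72.9]
tcp_rot: [0.351, 0.937, 0.0, 0.0]
contact_force: [0.6, 0.7, 0.1]
opening: 0.999
```

Request:
jog_arm(deltas=[[[1,0,0,0,0,0,0],[1,0,0,0,0,0,0],[1,0,0,0,0,0,0],[1,0,0,0,0,0,0],[1,0,0,0,0,0,0],[1,0,0,0,0,0,0],[1,0,0,0,0,0,0],[1,0,0,0,0,0,0]]])

```text
t: 18.7
tcp_pos: [623.2, 92.3, 73.6]
tcp_rot: [0.351, 0.937, 0.001, 0.001]
contact_force: [3.4, 5.4, 4.7]
opening: 0.351
```

Request:
jog_arm(deltas=[[[1,0,0,-0.2,0,0,0],[1,0,0,-0.4,0,0,0],[1,0,0,-0.6,0,0,0],[1,0,0,-0.7,0,0,0],[1,0,0,-0.7,0,0,0],[1,0,0,-0.7,0,0,0]]])

```text
t: 19.2
tcp_pos: [622.8, 92.5, 79.8]
tcp_rot: [0.351, 0.937, 0.001, 0.0]
contact_force: [4.4, 4.9, -8.2]
opening: 0.345
```

Request:
jog_arm(deltas=[[[1,0,0,0,0,0,-0.08],[1,0,0,0,0,0,-0.18],[1,0,0,0,0,0,-0.28],[1,0,0,0,0,0,-0.38],[1,0,0,0,0,0,-0.48],[1,0,0,0,0,0,-0.58],[1,0,0,0,0,0,-0.65],[1,0,0,0,0,0,-0.7],[1,0,0,0,0,0,-0.7]]])

```text
t: 19.95
tcp_pos: [622.5, 92.2, 79.0]
tcp_rot: [0.007, 1.0, 0.0, 0.0]
contact_force: [3.8, 0.8, -7.8]
opening: 0.351
```

```bash
python3 -c "
from h import *
s=env.get_state(); print(s['wrist_torque'],s['contact_force'],s['tcp_pos']); go([622.5,92.2,79.8],.68)"
```

```text
[ 0.14238473 -0.648955    0.01222911] [ 3.75006764  0.75239794 -7.81776038] [622.51180501  92.15521252  78.96995822]
go [ 0.    0.   -0.08] [ 0.001  0.    -0.694]
```

Request:
jog_arm(deltas=[[[1,0,0,-0.08,0,0,-0.08],[1,0,0,-0.08,0,0,-0.18],[1,0,0,-0.08,0,0,-0.28],[1,0,0,-0.08,0,0,-0.38],[1,0,0,-0.08,0,0,-0.48],[1,0,0,-0.08,0,0,-0.58],[1,0,0,-0.08,0,0,-0.66],[1,0,0,-0.08,0,0,-0.71],[1,0,0,-0.08,0,0,-0.71]]])

```text
t: 20.7
tcp_pos: [622.0, 91.5, 79.1]
tcp_rot: [-0.341, 0.94, 0.0, -0.001]
contact_force: [3.1, -1.8, -7.4]
opening: 0.348
```

```bash
python3 -c "
from h import *
s=env.get_state(); print(s['wrist_torque'],s['contact_force'],s['tcp_pos'],s['q'].round(2)); go([622.5,92.2,79.8],.68)"
```

```text
[-0.37968739 -0.54442295 -0.01853718] [ 3.13025189 -1.76351087 -7.40263153] [622.04375284  91.4933122   79.09798412] [ 0.07  0.67  1.55 -0.    0.92 -2.19]
go [-0.08  0.03 -0.07] [ 0.001 -0.001  0.016]
```

Request:
jog_arm(deltas=[[[1,0,0,0.3,0,0,0],[1,0,0,0.6,0,0,0],[1,0,0,0.9,0,0,0],[1,0,0,1.2,0,0,0],[1,0,0,1.5,0,0,0],[1,0,0,1.5,0,0,0],[1,0,0,1.5,0,0,0]]])

```text
t: 21.28
tcp_pos: [622.1, 91.5, 64.0]
tcp_rot: [-0.341, 0.94, 0.0, -0.001]
contact_force: [3.3, -1.3, -4.2]
opening: 0.348
```

Request:
jog_arm(deltas=[[[1,0,0,0.15,0,0,0],[1,0,0,0.2,0,0,0],[0,0,0,0.2,0,0,0],[0,0,0,0.2,0,0,0],[0,0,0,0.2,0,0,0],[0,0,0,0.2,0,0,0],[0,0,0,0.2,0,0,0],[0,0,0,-1,0,0,0],[0,0,0,-4,0,0,0],[0,0,0,-8,0,0,0]]])

```text
t: 22.12
tcp_pos: [620.6, 91.3, 143.3]
tcp_rot: [-0.341, 0.94, 0.001, -0.003]
contact_force: [2.0, 0.2, 0.8]
opening: 1.003
```

Request:
jog_arm(deltas=[[[0,0,0,-4,0,0,0.12],[0,0,0,-8,0,0,0.24],[0,0,0,-8,0,0,0.36],[0,0,0,-8,0,0,0.48],[0,0,0,-8,0,0,0.6],[0,0,0,-8,0,0,0.7],[0,0,0,-8,0,0,0.7],[0,0,0,-8,0,0,0.7]]])

```text
t: 22.78
tcp_pos: [621.1, 91.4, 224.0]
tcp_rot: [0.0, 1.0, -0.0, -0.003]
contact_force: [0.1, 0.3, -0.7]
opening: 1.001
```

Run:
```python
from h import *
T=pose(); im,d=env.camera("wrist")
c=env.calibration("wrist"); v,u=np.mgrid[0:420,0:560]
p=cv2.undistortPoints(np.stack([u.ravel(),v.ravel()],1).astype(np.float32)[:,None],np.array(c["K"]),np.array([c["k1"],0,0,0,0],float))[:,0]
M=cam2world("wrist",T); W=(np.column_stack([p,np.ones(len(p))])*d.reshape(-1,1))@M[:3,:3].T+M[:3,3]
print(T[:3,3],env.get_state()["contact_force"])
s=(W[:,2]>75)&(W[:,2]<115)&(np.hypot(W[:,0]-622,W[:,1]-92)<11); print("knob top z",np.median(W[s,2]))
for y0,y1 in((107,116),(69,77)):
    s=(W[:,0]>598)&(W[:,0]<602)&(W[:,1]>y0)&(W[:,1]<y1); print("nose z",np.median(W[s,2]))
for q,z in dict(plate_center=25,handle_center=46).items():
    for r in env.tip_of("wrist",q)[:1]: print(q,r["score"],at_z("wrist",r["uv"],z,T).round(1))
cv2.imwrite("pics/i.png",cv2.cvtColor(cv2.resize(im[80:380,150:410],None,fx=2,fy=2),4))
```

```text
[621.10893921  91.39840262 223.96953566] [-0.66869334 -0.47845543  0.09681686]
knob top z 91.28684394604028
nose z 29.116668943693753
nose z 30.968188375814293
plate_center 0.91 [592.9  89.3  25. ]
handle_center 0.94 [522.2  92.7  46. ]
```

View pics/i.png

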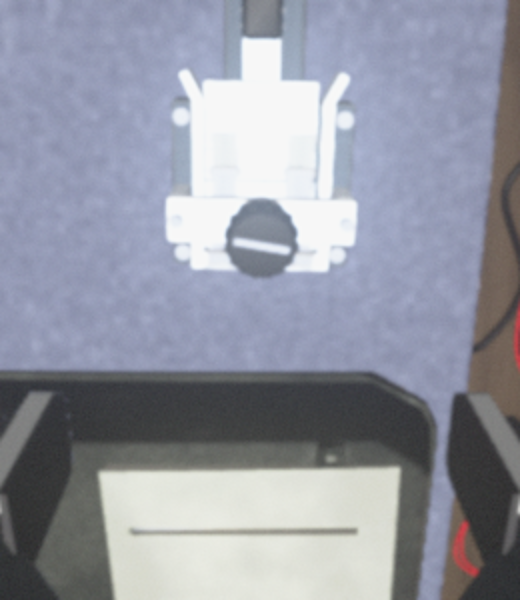

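The knob mark has turned about 80° (crop (262,245)), and the knob top dropped from 102.4 to 91.3 mm (92 when locked). The pin is in the hole, so I'm handing in.

```bash
python3 -c "
from h import *
print(env.sign_off())"
```

```text
the job is handed in; nothing more can be done
None
```

The job is done and handed in at about 23 s of the 61 s allowed; no verdict was reported.

**What I did:** I gripped the plate by its sides, lifted it out of the nest and set it down square in the jig mouth (about 70 mm before home). I released it, then took the handle and slid the plate in until it stopped firmly at the end stop (19 N). I pulled the knob up about 6 mm, turned it counter-clockwise by about 1.41 rad, let it down and withdrew the arm.

**Last checks:**
- **Pin:** the knob top dropped 11 mm to z ≈ 91 mm (about 92 when locked), and its mark had turned about 80°, so the pin is in the hole.
- **Clips:** before I turned the knob, both noses read z ≈ 29 mm, so both had snapped down into the groove. In the last depth reading the left was 29.1 mm and the right 31.0 mm. I put that difference down to depth noise and did not check it further.
- **Plate position:** before I turned the knob, the handle reading put the plate centre about 0.3 mm from home in x. The last network readings disagreed by a few mm, at about 593 to 595 mm in x against 598 mm. I did not resolve that; I went by the pin having dropped fully, which it could not do with the plate short of home.
- **Contact and bystanders:** the arm is clear of everything, with wrist force at noise level. The arm never went near the tray or the chuck key.

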